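Refit the control knob of a bench variable transformer

TASK

The control knob is off the bench variable transformer. Put the knob back on the D-shaped shaft with its flat matched to the shaft's flat and push it fully home against the shaft's shoulder, turn it anticlockwise down to the zero stop, and only then switch the transformer on at its rocker switch. Leave the knob in place, let go of everything.

Things in the scene. Friction and masses are not known exactly. Their poses are not given: they have to be found in the camera images.
- variac: Variable transformer: fixed dark blue-green steel case 150 (x) x 200 (y) x 95 mm high, pale top panel. Origin: centre of the underside, z up; its front (meter, terminals) faces its -x. On top: white dial with the steel shaft at (0, 35) mm, red rocker switch at (0, -66) mm. The dial's zero (red dot) lies 2.70 rad anticlockwise from the case's +x, at lower left seen from the front.
- shaft_seat (a point): On the vertical shaft's axis, at its 19 mm wide shoulder, 100 mm above the mat, where the knob's underside rests when fully home. The shaft stands 17 mm above this point: 14 mm diameter, tip chamfered by 1.5 mm, one dark flat along its whole length, 3.5 mm from the axis. Turns with the shaft: z up, +x is the flat's outward normal.
- variac_shaft (a joint): Angle of the shaft, rad: 0 at the rigid zero stop (its flat then faces the dial's zero), growing clockwise seen from above, to 5.4. Starts between 0.6 and 1.4. Stays where it is left; turns with about 0.05 N m. Within 0.15 of 0 counts as zero.
- knob: Loose black pointer knob, 60 g, bore down on the bare table top (2 mm below the mat). Origin: centre of the underside, on the bore's axis; z up, +x to its nose (white line on top). Skirt 48 mm diameter, 4 mm thick; above it a grip 22 mm wide in y, sides flat and parallel from x = -14 to 14 mm, tail at x = -22.5, nose at x = 31, top at z = 36 mm.
- knob_bore (a point): Mouth of the knob's D-shaped blind bore: centre of the underside, axes as the knob's. 20 mm deep, radius 7.7 mm, flat 4.2 mm from the axis on the nose (+x) side, mouth countersunk by 1.8 mm. It slides on only with the nose pointing the way the shaft's flat faces, within about 0.11 rad, and sinks 17 mm; else it stays up on the shaft's tip. On the shaft it has up to 0.35 rad of play each way.
- variac_switch (a joint): Tilt of the rocker switch, rad: 0 off (its half at the case's +x, away from the front, stands up), 0.36 on (that half pressed down level). Stays where it is left; past 0.25 counts as on. Takes 3 to 4 N near the end of the rocker.
- switch_on_end (a point): Top of the rocker's raised half (20 mm wide in y, 14.5 mm long in x), 10 mm from the rocker's middle, with a short white line: press straight down here. Starts about 106 mm above the mat and sinks 4 mm as the switch goes on. Nothing else on the panel but the knob stands over 12 mm above it.

How it is judged:
By the outcome, as a careful person would: the job done as asked, in the order asked, and still so for the second after the job is handed in, with the robot touching nothing.
It also fails if it takes over 58 s, if anything falls off the work surface, if the arm or the gripper's body presses on something with over 40 N, if the wrist force passes 120 N, or if a joint passes its speed limit or range.

ROBOT

A 6-joint arm with a two-finger parallel gripper is mounted at the origin on a cart in front of the work surface, level with it; the furniture and walls round the work are solid. World frame = base frame: x ahead of the robot, y to its left, z up, the work surface at z = 0. Lengths are in m, angles in rad, forces in N, time in s.
With the tool pointing down it reaches from about 0.225 to 0.875 m from the base axis. Payload 3.4 kg.
Tool frame: the origin (TCP) lies midway between the tips of the shut fingers; the grasp point (between the pads) lies 19 mm behind it; x points along the fingers, y is the direction in which the jaws open and shut, and the axes are right-handed (so a half turn about x gives the same grasp; the last joint's range is limited). The gripper opens to 85 mm and grips with 20 to 120 N. Pads are 22 mm wide; open, the fingers measure 114 mm over their backs; the gripper's body (76 mm by 85 mm) begins 54 mm behind the grasp point. The pads swing forward as they close: fully open they stand 13 mm farther back than shut.
Start: joints at [-0.121, 0.276, 1.505, -0, 1.361, -0.121], TCP at [0.575, -0, 0.231] pointing down, gripper open.
Joint ranges: [-2.89, 2.89], [-0.75, 2.08], [0.22, 2.7], [-1.18, 4.32], [0.11, 2.71], [-2.7, 2.7]. Speed limits (rad/s): [2.57, 2.57, 3.14, 3.14, 3.14, 3.14].

INTERFACE

Orientations are given as a rotation vector (axis times angle).
In Python, from workcell import env, effector, viewer, job gives the robot as it stands. Calls block until the motion is done:
- env.goto(position, orientation): joint-space move of the TCP to a pose.
- env.line_to(position, frame=None, v=0.15, force_limit=None): straight line of the TCP; frame=None keeps the orientation; v is the mean speed in m/s. With force_limit (N) it stops when the force on the tool has changed by that much, and returns True; else False.
- env.move_joints(angles): joint-space move.
- effector.open_jaws() and effector.close(): open the fingers fully, or close them until they stop; the grip force is fixed at half the most.
- env.dwell(seconds).
- env.ik(position, orientation): joint angles nearest the present ones, or None.
- viewer.read_camera(name): name is "scene" or "side" or "wrist"; returns a dict with "pixels" (480x640x3 uint8, red, green, blue), "mtx" (3x3 intrinsics, pixels), "eye" and "orientation" of the camera in the world; the wrist camera has in their place "mount" (4x4, takes a point from camera to tool coordinates, whose origin is the TCP and whose axes are the tool frame's). Camera axes: x right, y up, looking along -z (the intrinsics and any distortion apply to the point x, -y, -z); pixel columns grow to the right and rows downward; lengths in m; the calibration is good to about 2 mm. A picture is of the moment at which its call begins: read the wrist's pose just before it. There is no depth.
A pose or a line that the arm cannot do raises env.Unreachable and nothing moves.
- job.sign_off(): hands the job in, once; it reports no verdict.
Readings, each from a call of its own:
- env.get_time_s(): time.
- env.get_joints(): joint angles.
- env.get_joint_velocities(): joint speeds.
- env.get_joint_torque(): joint torques, N m.
- env.get_tool_pos(): TCP position.
- env.get_tool_rot(): TCP orientation.
- env.get_force(): force on the tool from outside, world axes, zero at the start.
- env.get_ft_torque(): the same for the moment, N m.
- env.get_opening(): finger opening in m.
Only numpy, scipy, OpenCV 4.12 (cv2) and the standard library are available. Lean on these libraries where they do the work, as an engineer would, in place of code of your own. Each camera call takes 0.05 s, during which the arm holds its last target.

## Working session

There is one attempt and no reset: what is moved stays moved. The work goes in short steps, each a Python script; the robot and the scene stay as the last script left them, time stands still between calls to the robot, and variables do not carry over. Pictures are saved under pics/ and viewed, and the job is handed in when it is done.

```bash
ls; mkdir -p pics; cat > h.py <<'E'
from workcell import env, effector, viewer, job
import numpy as np, cv2
from scipy.spatial.transform import Rotation as R
def shot(name, fn):
    p=np.array(env.get_tool_pos()); r=np.array(env.get_tool_rot())
    d=viewer.read_camera(name)
    cv2.imwrite('pics/'+fn+'.png', d['pixels'][:,:,::-1])
    d['p']=p; d['r']=r
    np.save('pics/'+fn+'.npy', d, allow_pickle=True)
    return d
E
python3 - <<'E'
from h import *
for n in ['scene','side','wrist']:
    d=shot(n,n+'0'); print({k:v for k,v in d.items() if k!='pixels'})
print(env.get_time_s(), env.get_opening())
E
```

```text
pics
{'mtx': array([[572.93468577,   0.        , 319.59927739],
       [  0.        , 572.93468577, 231.02685802],
       [  0.        ,   0.        ,   1.        ]]), 'eye': array([-0.00490495, -0.3802334 ,  0.9242487 ]), 'orientation': array([ 0.61385238, -0.31261442, -0.87967663]), 'p': array([5.74465602e-01, 3.66858165e-05, 2.30440677e-01]), 'r': array([ 1.2085462 ,  1.2106633 , -1.21046968])}
{'mtx': array([[565.58481932,   0.        , 321.96871014],
       [  0.        , 565.58481932, 237.73997771],
       [  0.        ,   0.        ,   1.        ]]), 'eye': array([0.50947384, 0.7848958 , 0.42227522]), 'orientation': array([ 0.00649398, -1.70966836, -2.61802209]), 'p': array([5.74480527e-01, 5.71937832e-05, 2.30441996e-01]), 'r': array([ 1.2085124 ,  1.21069624, -1.2104153 ])}
{'mtx': array([[398.04447957,   0.        , 320.68631972],
       [  0.        , 398.04447957, 237.88877877],
       [  0.        ,   0.        ,   1.        ]]), 'mount': array([[-3.94509984e-04,  3.10936942e-01, -9.50430462e-01,
        -1.43214272e-01],
       [ 9.99999915e-01,  2.39590766e-04, -3.36702518e-04,
        -3.54299404e-04],
       [ 1.23021111e-04, -9.50430513e-01, -3.10937010e-01,
        -7.99632767e-02],
       [ 0.00000000e+00,  0.00000000e+00,  0.00000000e+00,
         1.00000000e+00]]), 'p': array([5.74537575e-01, 4.59224286e-05, 2.30536555e-01]), 'r': array([ 1.20857341,  1.21053391, -1.21030279])}
0.15 0.08544684291350929
```

View pics/scene0.png

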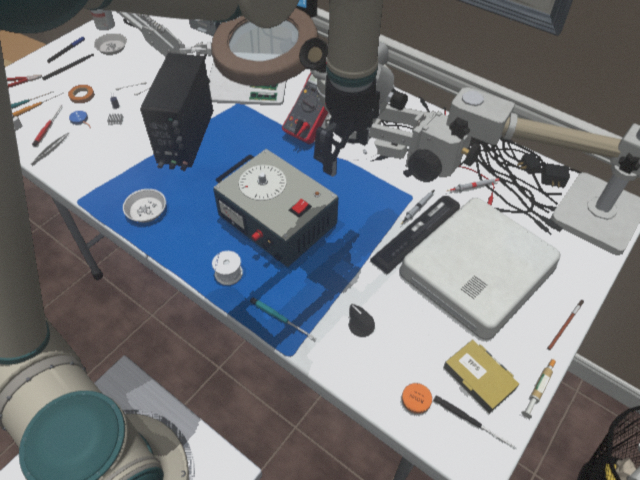

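View pics/side0.png

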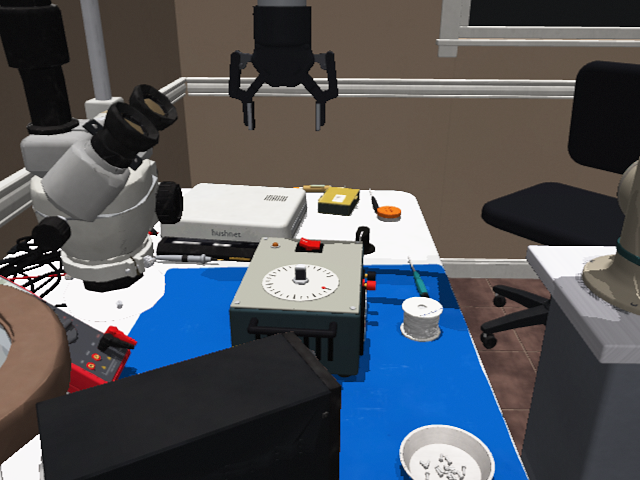

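View pics/wrist0.png

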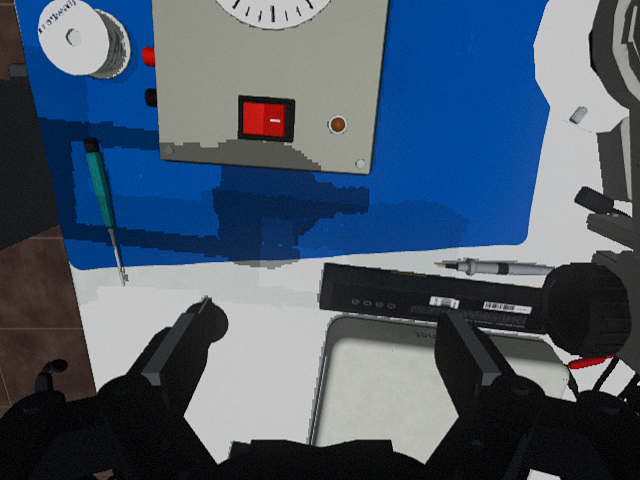

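```bash
cat >> h.py <<'E'
def campose(d):
    if 'mount' in d:
        T=np.eye(4); T[:3,:3]=R.from_rotvec(d['r']).as_matrix(); T[:3,3]=d['p']
        T=T@d['mount']; return T[:3,3],T[:3,:3]
    return np.array(d['eye']), R.from_rotvec(d['orientation']).as_matrix()
def ray(d,uv):
    c,M=campose(d); v=np.linalg.solve(d['mtx'],[uv[0],uv[1],1]); return c, M@np.array([v[0],-v[1],-v[2]])
def onz(d,uv,z):
    c,v=ray(d,uv); return c+v*(z-c[2])/v[2]
def proj(d,P):
    c,M=campose(d); q=M.T@(np.asarray(P)-c); q=d['mtx']@np.array([q[0],-q[1],-q[2]]); return q[:2]/q[2]
def tri(obs):
    A=np.zeros((3,3));b=np.zeros(3)
    for d,uv in obs:
        c,v=ray(d,uv); v/=np.linalg.norm(v); Q=np.eye(3)-np.outer(v,v); A+=Q;b+=Q@c
    return np.linalg.solve(A,b)
def load(fn): return np.load('pics/'+fn+'.npy',allow_pickle=True).item()
def crop(fn,x0,y0,x1,y1,s,out):
    im=load(fn)['pixels'][y0:y1,x0:x1,::-1]; cv2.imwrite('pics/'+out+'.png',cv2.resize(im,None,fx=s,fy=s,interpolation=cv2.INTER_CUBIC))
E
python3 - <<'E'
from h import *
s=load('scene0');w=load('wrist0');sd=load('side0')
print(R.from_rotvec(w['r']).as_matrix().round(3), campose(w)[0])
print('knob',onz(s,(361,330),0),onz(s,(350,306),0.034))
print('dial',onz(s,(262,181),.098), onz(sd,(301,281),.098))
print('switch',onz(s,(299,208),.1), onz(w,(266,119),.1), onz(sd,(309,244),.1))
print(tri([(s,(299,208)),(w,(266,119))]))
crop('scene0',210,140,350,260,5,'c1'); crop('scene0',320,280,400,350,8,'c2')
E
```

```text
[[-0.002  1.    -0.   ]
 [ 0.     0.    -1.   ]
 [-1.    -0.002 -0.   ]] [0.57441543 0.07998184 0.37376649]
knob [ 0.44157242 -0.14263964  0.        ] [ 0.45265417 -0.108191    0.034     ]
dial [0.5446193  0.17413653 0.098     ] [0.54232624 0.17779394 0.098     ]
switch [0.53351802 0.07200351 0.1       ] [0.53802209 0.07293671 0.1       ] [0.53633362 0.07308312 0.1       ]
[0.536878   0.07358958 0.09565843]
```

View pics/c1.png

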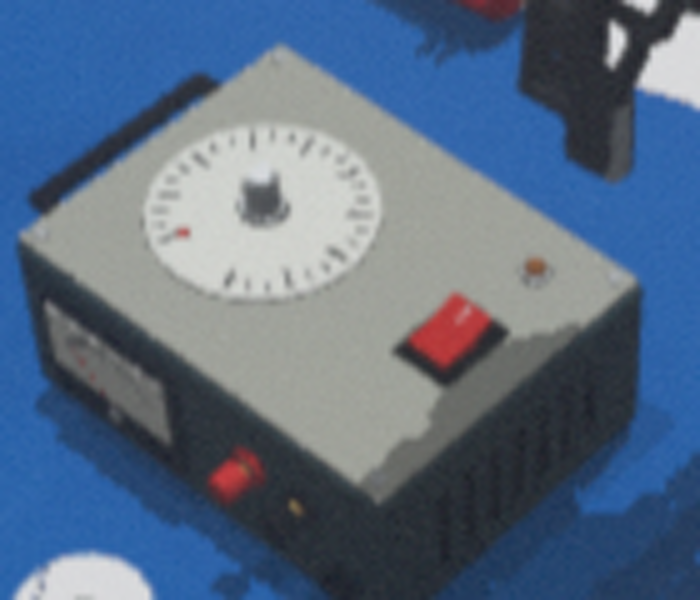

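View pics/c2.png

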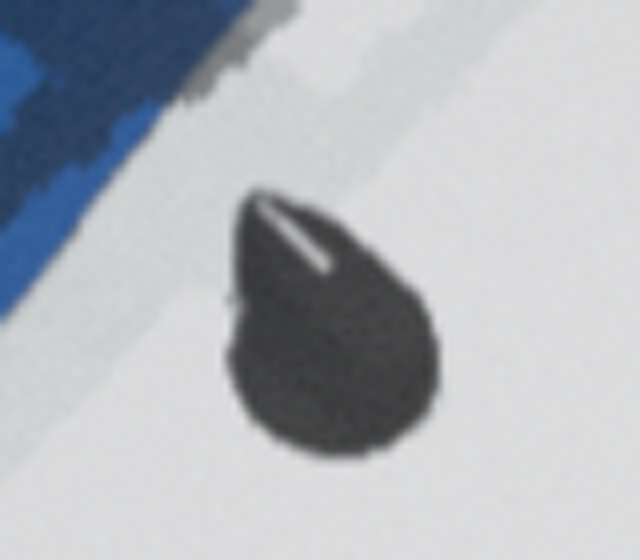

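```bash
python3 - <<'E'
from h import *
env.goto([0.543,0.150,0.175],env.get_tool_rot())
d=shot('wrist','w1')
env.goto([0.442,-0.130,0.13],env.get_tool_rot())
d=shot('wrist','w2'); print(env.get_time_s())
E
```

```text
2.0917
```

View pics/w1.png

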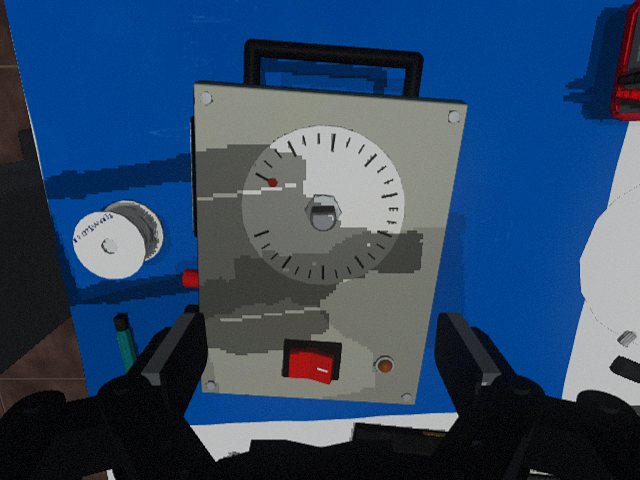

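View pics/w2.png

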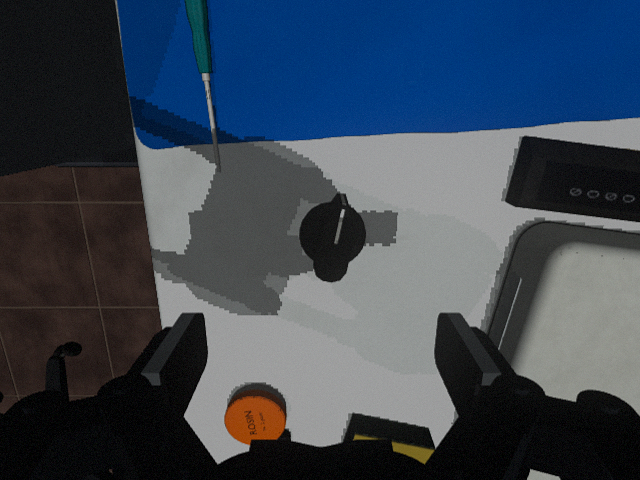

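```bash
python3 - <<'E'
from h import *
crop('w1',298,180,352,234,11,'c3'); crop('w2',285,180,385,290,5,'c4')
im=cv2.imread('pics/c4.png'); cv2.imwrite('pics/c4b.png',np.clip(im.astype(float)*2.5,0,255).astype(np.uint8))
E
```

```text
(no output)
```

View pics/c3.png

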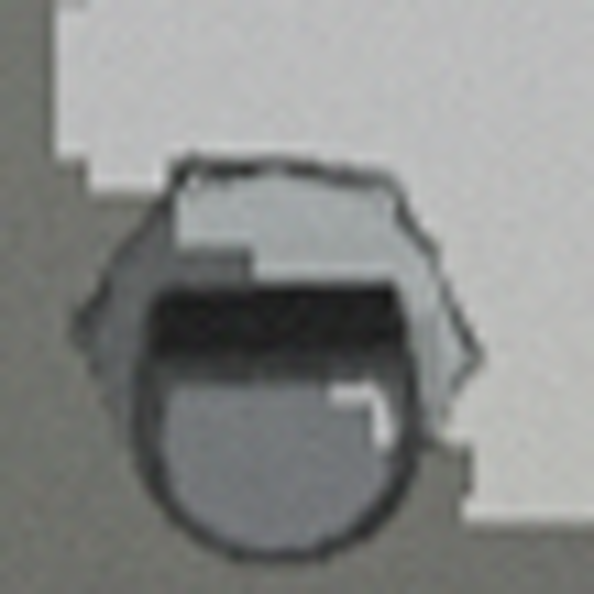

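View pics/c4b.png

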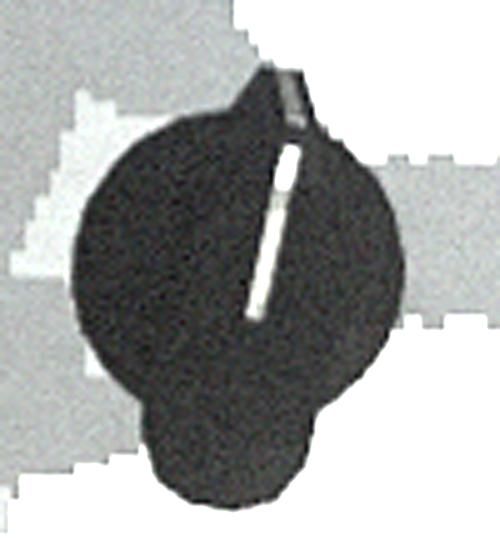

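```bash
cat > fit.py <<'E'
from h import *
from scipy.optimize import minimize
w=load('w2'); ZT=-0.002
im=w['pixels'].astype(float).max(2)
sub=np.zeros(im.shape,np.uint8); sub[185:290,285:385]=(im[185:290,285:385]<65)
# fill line etc
n,l,st,_=cv2.connectedComponentsWithStats(sub); k=1+np.argmax(st[1:,4]); m=(l==k).astype(np.uint8)
cs,_=cv2.findContours(m,cv2.RETR_EXTERNAL,cv2.CHAIN_APPROX_NONE); m=cv2.drawContours(np.zeros_like(m),cs,-1,1,-1)
m=cv2.morphologyEx(m,cv2.MORPH_CLOSE,np.ones((5,5)))
def model(p,S=8):
    x,y,t=p; c,s=np.cos(t),np.sin(t); Rm=np.array([[c,-s],[s,c]])
    a=np.linspace(0,2*np.pi,60); sk=np.c_[24*np.cos(a),24*np.sin(a)]/1e3
    b=np.linspace(np.pi/2,1.5*np.pi,20); g=np.r_[np.c_[-14+8.5*np.cos(b),11*np.sin(b)],[[14,-11],[31,-1.5],[31,1.5],[14,11]]]/1e3
    out=np.zeros((105*S,100*S),np.uint8)
    for poly,z0,z1 in((sk,0,.004),(g,.004,.036)):
        q=[proj(w,[*(Rm@u+[x,y]),z+ZT]) for z in(z0,z1) for u in poly]
        h=cv2.convexHull(np.float32((np.array(q)-[285,185]+.5)*S)).astype(np.int32); cv2.fillConvexPoly(out,h,255)
    return cv2.resize(out,(100,105),interpolation=cv2.INTER_AREA)/255.
mm=cv2.GaussianBlur(m[185:290,285:385].astype(float),(3,3),0)
def cost(v): return np.sum((cv2.GaussianBlur(model((v[0]/1e3,v[1]/1e3,v[2]/20)),(3,3),0)-mm)**2)
p0=onz(w,(343.6,210),.034);p1=onz(w,(336,243),.034); th=np.arctan2(*(p0-p1)[1::-1]); print('line',p0,p1,th)
c0=p0-.028*np.array([np.cos(th),np.sin(th),0])
best=min((minimize(cost,[c0[0]*1e3,c0[1]*1e3,th*20],method='Nelder-Mead',options=dict(initial_simplex=np.array([c0[0]*1e3,c0[1]*1e3,th*20])+i*np.array([[0,0,0],[4,0,0],[0,4,0],[0,0,3]]))) for i in(1,-1)),key=lambda r:r.fun)
v=best.x; p=(v[0]/1e3,v[1]/1e3,v[2]/20); print(p,best.fun)
vis=w['pixels'][185:290,285:385,::-1].copy(); vis=cv2.resize(np.clip(vis*2.0,0,255).astype(np.uint8),None,fx=5,fy=5)
cs,_=cv2.findContours(cv2.resize((model(p)>.5).astype(np.uint8),None,fx=5,fy=5,interpolation=0),0,1)
cv2.drawContours(vis,cs,-1,(0,0,255),1); cv2.imwrite('pics/fit.png',vis)
# shaft: dark flat
s=load('w1'); g=s['pixels'].astype(float).max(2)
for u in range(312,336): print(u,g[203:218,u].astype(int))
E
python3 fit.py
```

```text
line [ 0.45699024 -0.11045915  0.034     ] [ 0.45251959 -0.13205332  0.034     ] 1.3666497939425306
(np.float64(0.4511473062747142), np.float64(-0.13655829550257773), np.float64(1.372282928311338)) 30.738182670126875
312 [93 96 95 72 46 37 43 39 36 47 67 70 71 69 64]
313 [ 96  98  86  59  35  40  35  32  35  48  67  74  88 104 109]
314 [ 91  97  84  51  31  32  37  36  37  51  60  77 108 124 120]
315 [ 90  96  94  54  32  34  35  37  38  48  63  76 106 121 121]
316 [ 97  99  87  59  30  36  34  38  35  49  63  77 109 125 119]
317 [ 93  99  88  53  37  31  40  32  38  47  60  71 110 120 125]
318 [ 91  93  87  51  35  35  39  36  37  52  57  69 107 124 124]
319 [ 91  99  89  53  33  37  39  36  39  54  60  67 108 124 120]
320 [ 87  89  81  54  33  39  44  37  35  48  57  67 104 120 115]
321 [154 162 109  43  33  34  39  37  34  50  66  82 110 121 119]
322 [165 168 119  41  33  38  31  36  37  54  57  76 108 121 120]
323 [160 173 119  42  34  34  40  36  40  54  60  78 109 123 120]
324 [162 169 115  37  30  37  39  34  44  52  55  78 113 122 119]
325 [163 169 111  37  40  35  32  39  38  52  55  77 111 120 118]
326 [164 173 115  39  34  36  37  41  43  55  57  76 112 121 119]
327 [162 168 117  44  36  39  38  36  41  54  58  69 105 120 117]
328 [162 170 114  43  34  38  36  34  41  60  71  92 161 150 116]
329 [162 172 115  44  32  32  38  37  44  55  73  88 171 154 122]
330 [161 168 114  45  36  39  40  36  44  59  65  89 169 154 115]
331 [163 174 121  39  38  39  37  36  40  58  73 110 178 150 113]
332 [167 172 112  38  35  35  39  30  49  59  69  86 134 176 189]
333 [164 169 114  45  33  42  42  36  49  59  70  79  96 111 130]
334 [161 165 164 127 101  75  48  48  54  57  67  72  84  83  86]
335 [169 166 171 164 158 148 123 115 113  83  73  60  57  61  69]
```

View pics/fit.png

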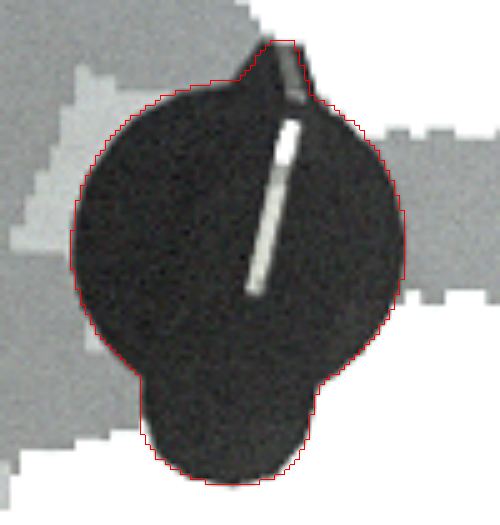

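```bash
python3 - <<'E'
from h import *
s=load('w1')
a=onz(s,(322.65,230.45),.1155);b=onz(s,(322.65,211.7),.1155);c=onz(s,(322.65,214.6),.117)
print(a,b,c, a[1]+.007,b[1]-.0035,c[1]-.002)
print('diam',onz(s,(309.6,220),.1155)-onz(s,(335.7,220),.1155))
S=np.array([a[0],(a[1]+b[1]+.0035)/2])
print('dot',onz(s,(272,183),.0955)); D=onz(s,(272,183),.0955)[:2]-S; print('zero dir',np.arctan2(D[1],D[0]),np.hypot(*D))
# corners of panel
for uv in((196,84),(467,103),(417,404),(202,391)): print(onz(s,uv,.095))
print('switch end',onz(s,(322,370),.106))
crop('w1',270,330,350,400,8,'c5')
E
```

```text
[0.54444759 0.16706122 0.1155    ] [0.54442346 0.17736877 0.1155    ] [0.54441854 0.17619209 0.117     ] 0.17406121734402058 0.1738687695010076 0.17419209078263737
diam [-1.38083521e-02 -9.41780666e-06  0.00000000e+00]
dot [0.51592347 0.18889102 0.0955    ]
zero dir 2.6594968779749633 0.032193344037079075
[0.4779608  0.24105032 0.095     ]
[0.62119059 0.23172838 0.095     ]
[0.60948821 0.03643304 0.095     ]
[0.46322486 0.04709447 0.095     ]
switch end [0.54430857 0.07206358 0.106     ]
```

View pics/c5.png

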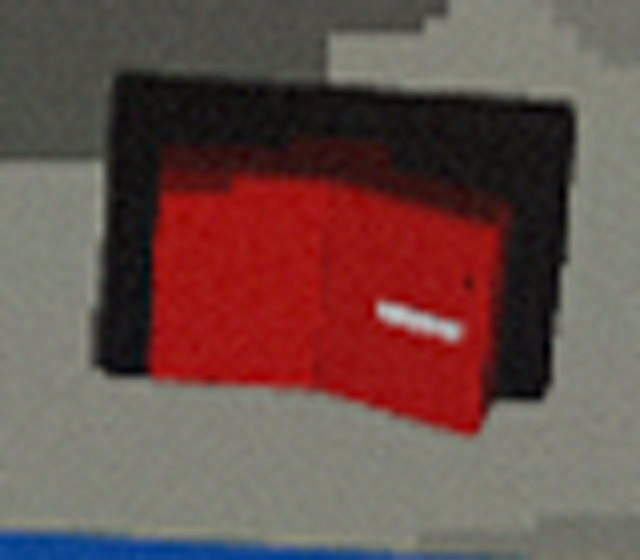

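```bash
cat >> h.py <<'E'
R0=np.array([[0,1,0],[0,0,-1],[-1,0,0.]])
def ori(a): # tool y at world angle a ; knob nose at a+pi/2
    return (R.from_rotvec([0,0,a])*R.from_matrix(R0)).as_rotvec()
E
python3 - <<'E'
from h import *
k=np.array([0.45115,-0.13656]); o=ori(1.372-np.pi/2)
for a in(0.02,1.4,1.9):
    print(a,np.round(env.ik([.5444,.174,.13],ori(a)),3))
env.goto([*k,.09],o)
print(env.line_to([*k,.006],v=.08,force_limit=8), env.get_tool_pos(), env.get_force())
effector.close(); print(env.get_opening(), env.get_force())
d=shot('wrist','w3'); shot('scene','s3')
print(env.line_to([*k,.05],v=.1), env.get_opening(),env.get_force(),env.get_ft_torque())
shot('wrist','w4');shot('side','sd4'); print(env.get_time_s(),env.get_tool_pos())
E
```

```text
0.02 [ 0.188  0.345  1.669 -0.     1.128  0.168]
1.4 [ 0.188  0.345  1.669  0.     1.128 -1.212]
1.9 [ 0.188  0.345  1.669 -0.     1.128 -1.712]
False [ 0.45157439 -0.13674839  0.00641412] [-0.09469889  0.21073129 -0.28170416]
0.020927497858697398 [-0.25017473 -0.30980314  2.84753762]
False 0.020731442763240217 [ 0.1708125  -0.66416264 -1.31315009] [ 0.01881134 -0.02773267 -0.03932517]
4.9833 [ 0.45040127 -0.13619848  0.04924526]
```

View pics/w3.png

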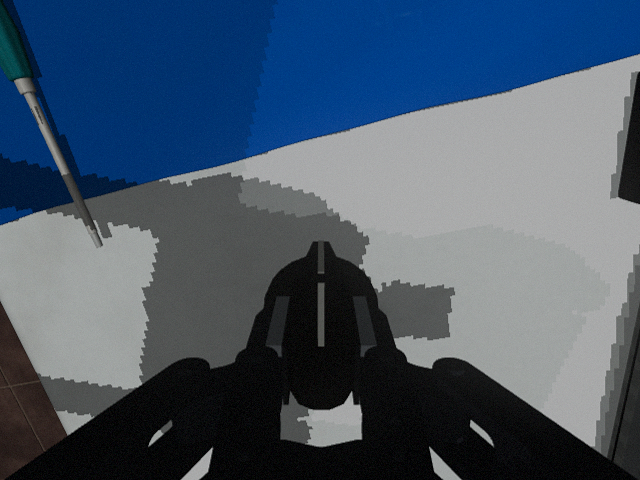

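View pics/w4.png

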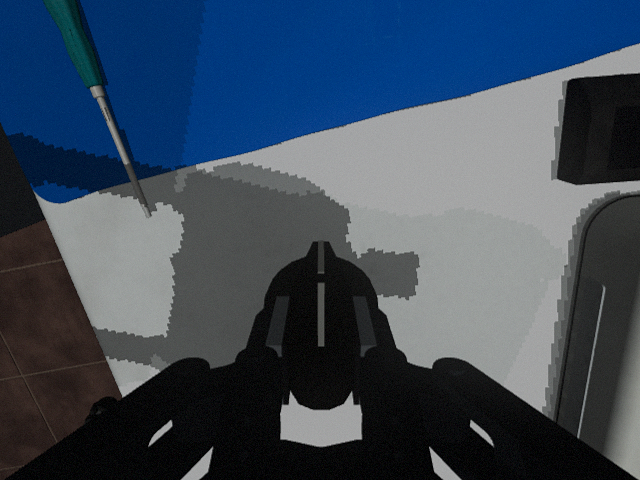

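```bash
python3 - <<'E'
from h import *
d=load('w3'); print('line end',onz(d,(321,346),.034)-[.45115,-.13656,0], onz(d,(320.5,283),.034)-[.45115,-.13656,0],d['p'])
S=np.array([.5444,.1740]); o=ori(0.02)
env.line_to([.451,-.1366,.17],v=.2)
env.goto([*S,.16],o)
print(env.get_tool_pos(),env.get_force(),env.get_ft_torque()); 
shot('wrist','w5');shot('side','sd5')
print(env.line_to([*S,.1105],v=.03,force_limit=12), env.get_tool_pos(),env.get_force(),env.get_ft_torque(),env.get_time_s())
shot('wrist','w6');shot('side','sd6');shot('scene','s6')
E
```

```text
line end [0.00088539 0.00381595 0.034     ] [0.00528357 0.02646084 0.034     ] [ 0.45148929 -0.1367183   0.00629169]
[0.54418595 0.17287477 0.15954344] [-0.01376747  0.34952065  0.12606886] [ 0.00958838 -0.01168255  0.04774545]
False [0.5445609  0.17401669 0.11068482] [-0.26997454 -0.31318457 -0.09801309] [ 0.03740361  0.02160122 -0.02946463] 8.8667
```

```bash
python3 - <<'E'
from h import *
a=load('w6')['pixels'][:,:,::-1]; b=load('sd6')['pixels'][180:330,220:400,::-1]
cv2.imwrite('pics/m6.png',np.hstack([cv2.resize(a,(400,300)),cv2.resize(b,(360,300))]))
E
```

```text
(no output)
```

View pics/m6.png

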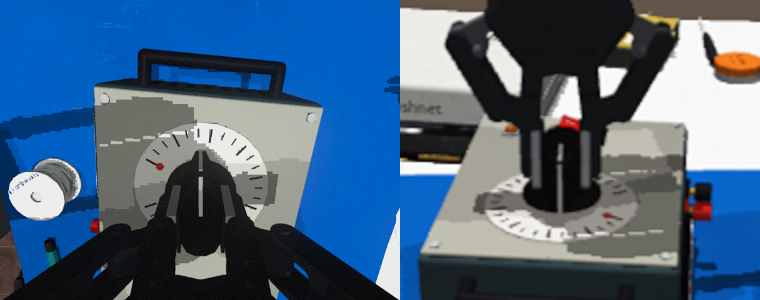

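```bash
python3 - <<'E'
from h import *
S=np.array([.5444,.1740])
print(env.line_to([*S,.102],v=.02,force_limit=15), env.get_tool_pos(),env.get_force(),env.get_ft_torque())
z=env.get_tool_pos()[2]; env.line_to([*S,z+.0005],v=.02); env.dwell(.3)
print(env.get_tool_pos(),env.get_force(),env.get_ft_torque(),env.get_time_s())
E
```

```text
True [0.54477057 0.17404928 0.10826977] [-0.53160908 -0.2946427   4.53176757] [-0.00592818  0.11699465  0.00827102]
[0.54427555 0.17397006 0.10853029] [-0.35653515  0.08927482 -1.10291387] [-0.00822239  0.00409268 -0.10002719] 9.8583
```

```bash
python3 - <<'E'
from h import *
q0=np.array(env.get_joints()); print(q0)
d=0; hit=0
while d<1.62:
    d+=.06 if d<.9 else .03
    q=q0.copy(); q[5]-=d; env.move_joints(q)
    t=np.mean([env.get_ft_torque()[2] for _ in range(3)]); print(round(d,2),round(env.get_joints()[5]-q0[5],3),round(float(t),3),np.round(env.get_force(),1))
    if abs(t)>.3 and d>.7: break
print(env.get_time_s(),env.get_tool_pos())
shot('wrist','w7');shot('side','sd7');shot('scene','s7')
E
```

```text
[ 1.87654524e-01  3.65093640e-01  1.69714071e+00 -6.67355061e-05
  1.08049168e+00  1.67629698e-01]
0.06 -0.059 0.02 [-0.5  0.3 -0.8]
0.12 -0.118 -0.02 [-0.3  0.1 -0.8]
0.18 -0.178 -0.044 [ 0.7  0.1 -0.3]
0.24 -0.237 -0.013 [ 0.6  1.4 -1.1]
0.3 -0.297 -0.027 [ 1.2  4.1 -2.1]
0.36 -0.357 -0.07 [ 1.1  4.2 -1.5]
0.42 -0.417 -0.026 [ 1.5  5.6 -1.7]
0.48 -0.477 -0.002 [ 1.7  4.7 -2.5]
0.54 -0.537 -0.044 [ 1.   4.8 -1. ]
0.6 -0.597 -0.013 [ 0.9  5.  -1.2]
0.66 -0.657 -0.073 [ 1.8  4.8 -1.1]
0.72 -0.717 -0.035 [-0.1  4.9 -1.1]
0.78 -0.776 0.005 [ 0.4  5.4 -1.4]
0.84 -0.836 0.024 [ 0.6  5.6 -0.4]
0.9 -0.896 -0.008 [-0.2  5.4 -0.6]
0.93 -0.926 -0.044 [-0.8  5.  -1. ]
0.96 -0.957 -0.055 [-0.2  5.1 -0.6]
0.99 -0.987 -0.004 [-0.4  4.7  0.1]
1.02 -1.017 -0.03 [-0.8  5.7 -0.3]
1.05 -1.047 0.037 [-0.5  4.8  0.1]
1.08 -1.078 -0.009 [-0.9  5.9  0. ]
1.11 -1.108 0.002 [-0.9  5.2 -0.3]
1.14 -1.138 -0.047 [-2.3  5.   0.2]
1.17 -1.168 0.036 [-1.5  4.6  1. ]
1.2 -1.198 -0.003 [-2.1  4.7  0.5]
1.23 -1.228 -0.001 [-2.7  4.   0.2]
1.26 -1.258 -0.015 [-2.7  3.8  2.5]
1.29 -1.288 -0.038 [-2.6  4.1  0.9]
1.32 -1.318 -0.031 [-2.8  3.3  2.3]
1.35 -1.348 0.001 [-4.2  4.2  1.9]
1.38 -1.378 -0.043 [-4.   4.   2.6]
1.41 -1.408 -0.131 [-3.2  3.2  3.3]
1.44 -1.438 -0.083 [-4.3  3.3  2.5]
1.47 -1.467 -0.142 [-3.8  3.8  3.1]
1.5 -1.497 -0.154 [-4.4  3.5  2.7]
1.53 -1.527 -0.159 [-4.   2.8  2.1]
1.56 -1.557 -0.24 [-3.7  3.1  2.2]
1.59 -1.587 -0.214 [-4.4  3.   3.1]
1.62 -1.617 -0.333 [-3.7  2.5  1.4]
19.6083 [0.54354051 0.17353097 0.10837694]
```

```bash
python3 - <<'E'
from h import *
a=load('w7')['pixels'][:,:,::-1]; b=load('sd7')['pixels'][180:330,220:400,::-1]
cv2.imwrite('pics/m7.png',np.hstack([cv2.resize(a,(400,300)),cv2.resize(b,(360,300))]))
E
```

```text
(no output)
```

View pics/m7.png

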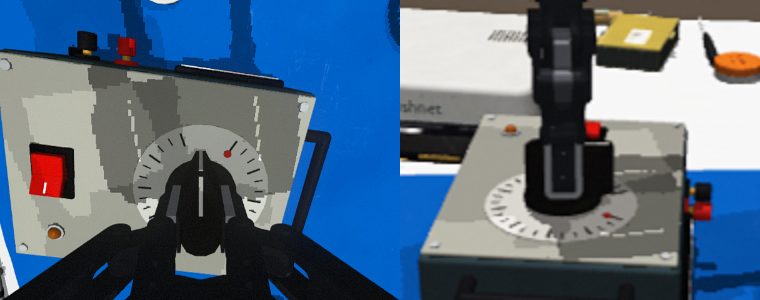

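```bash
python3 - <<'E'
from h import *
q=np.array(env.get_joints()); 
for i in range(2):
    q[5]+=.1; env.move_joints(q); print(env.get_ft_torque()[2],env.get_force())
p=np.array(env.get_tool_pos())
print(env.line_to([p[0],p[1],.102],v=.02,force_limit=15),env.get_tool_pos())
z=env.get_tool_pos()[2]; env.line_to([p[0],p[1],z+.0005],v=.02); env.dwell(.2)
print(env.get_force(),env.get_ft_torque(),env.get_tool_pos())
effector.open_jaws(); p=np.array(env.get_tool_pos())
env.line_to([p[0],p[1],.20],v=.12)
shot('wrist','w8');shot('side','sd8');shot('scene','s8')
print(env.get_time_s(),env.get_force())
a=load('w8')['pixels'][:,:,::-1]; b=load('sd8')['pixels'][180:330,220:400,::-1]
cv2.imwrite('pics/m8.png',np.hstack([cv2.resize(a,(400,300)),cv2.resize(b,(360,300))]))
E
```

```text
-0.222969277830878 [-3.73352701  2.61936497  2.50103798]
-0.08023707953564564 [-3.16806817  2.18424989  1.69602135]
True [0.54363583 0.17348435 0.10828947]
[-2.54940637  3.3961337  -3.35789457] [ 0.56720731  0.17474635 -0.08429146] [0.54367059 0.17343457 0.10842655]
22.675 [-0.30777453  0.25315583 -0.12453097]
```

View pics/m8.png

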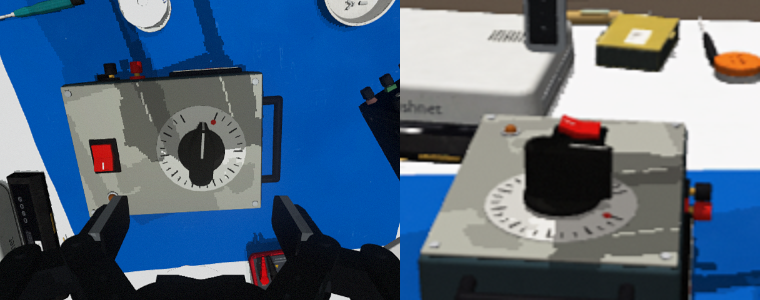

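```bash
python3 - <<'E'
from h import *
crop('w8',250,150,420,320,4,'c8'); crop('sd8',250,210,370,310,6,'c8s')
E
```

```text
(no output)
```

View pics/c8.png

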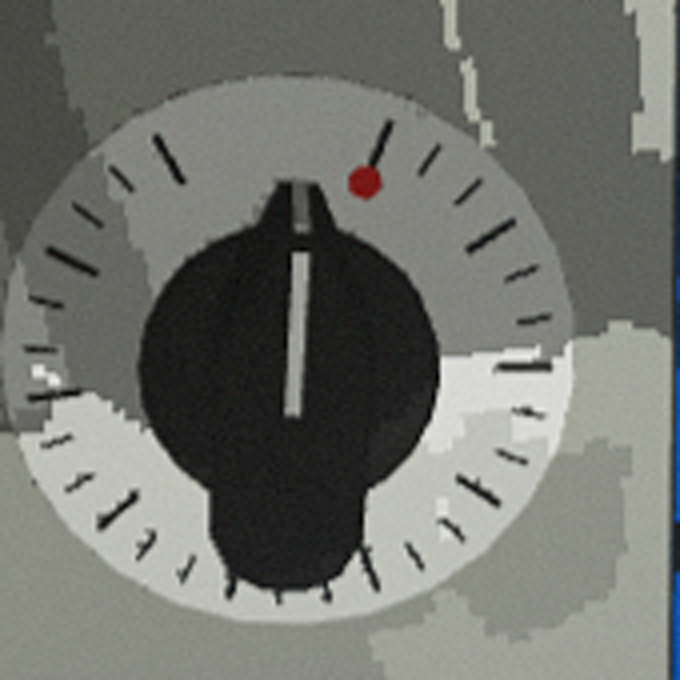

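View pics/c8s.png

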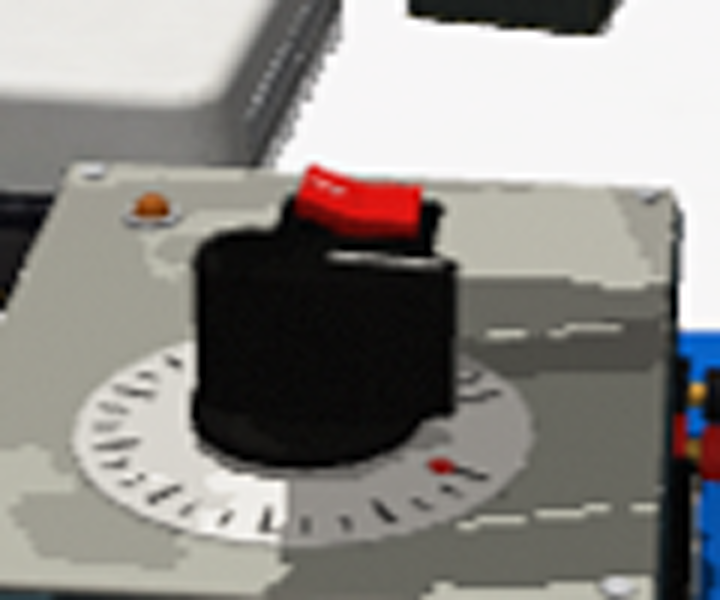

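```bash
python3 - <<'E'
from h import *
w=load('w8')
f=lambda x,y:((x+.5)/4-.5+250,(y+.5)/4-.5+150)
a=onz(w,f(301,252),.136);b=onz(w,f(293,416),.136); v=a-b; print(a,b,np.arctan2(v[1],v[0])%6.283,np.linalg.norm(v))
S=np.array([.5444,.174]); 
c=b[:2]-0.0043*v[:2]/np.linalg.norm(v); print('centre',c)
d=onz(w,f(365,182),.0955)[:2]; print('dot dir',np.arctan2(*(d-S)[::-1]),np.arctan2(*(d-c)[::-1]),d)
# tick of zero
e=onz(w,f(390,122),.0955)[:2]; print(np.arctan2(*(e-S)[::-1]))
print('sw mark', onz(w,((102*1.6),(166*1.6)),.106))
E
```

```text
[0.51648849 0.17910437 0.136     ] [0.53946465 0.17495089 0.136     ] 2.9627506175166873 0.023348563380370373
centre [0.54369607 0.17418596]
dot dir 2.6274678295861653 2.6215540553967056 [0.51665736 0.18966867]
2.6282209262210365
sw mark [0.54462985 0.07139556 0.106     ]
```

```bash
python3 - <<'E'
from h import *
P=np.array([.549,.0726]); o=ori(1.505)
env.goto([*P,.20],o); effector.close(); print(env.get_opening())
env.line_to([*P,.125],v=.1)
r=env.line_to([*P,.1005],v=.02,force_limit=12); print(r,env.get_tool_pos(),env.get_force())
env.line_to([*P,.15],v=.1); env.goto([.549,.03,.26],o)
shot('wrist','w9');shot('side','sd9');shot('scene','s9'); print(env.get_time_s())
a=load('s9')['pixels'][140:260,210:350,::-1]; b=load('sd9')['pixels'][210:310,250:370,::-1]
cv2.imwrite('pics/m9.png',np.hstack([cv2.resize(a,(400,340)),cv2.resize(b,(400,340))]))
E
```

```text
-8.30903540429915e-05
True [0.55114587 0.07245149 0.10254194] [-0.96848254 -0.68869417  3.37705974]
27.325
```

View pics/m9.png

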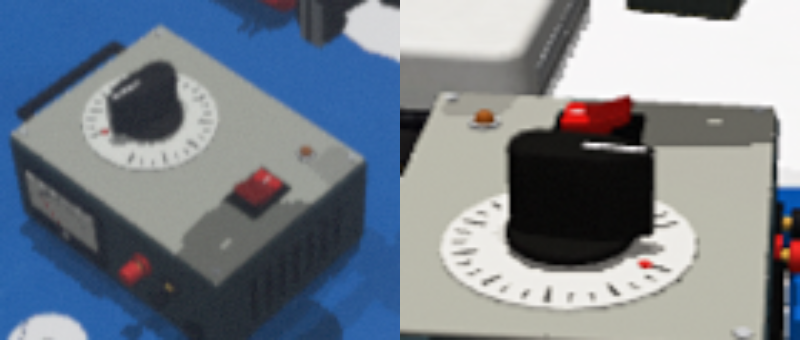

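View pics/w9.png

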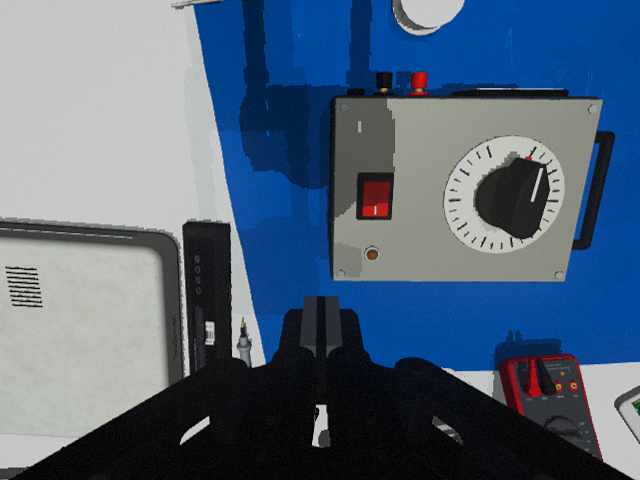

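```bash
python3 - <<'E'
from h import *
crop('sd9',285,230,345,265,8,'a');crop('w9',345,160,405,230,7,'b');crop('sd0',285,230,345,265,8,'c') if 0 else crop('side0',285,230,345,265,8,'c')
A=cv2.imread('pics/a.png');C=cv2.imread('pics/c.png');B=cv2.resize(cv2.imread('pics/b.png'),(280,327))
cv2.imwrite('pics/m10.png',np.hstack([np.vstack([A,C])[:560],np.pad(B,((0,560-327),(0,0),(0,0)))]))
E
```

```text
(no output)
```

View pics/m10.png

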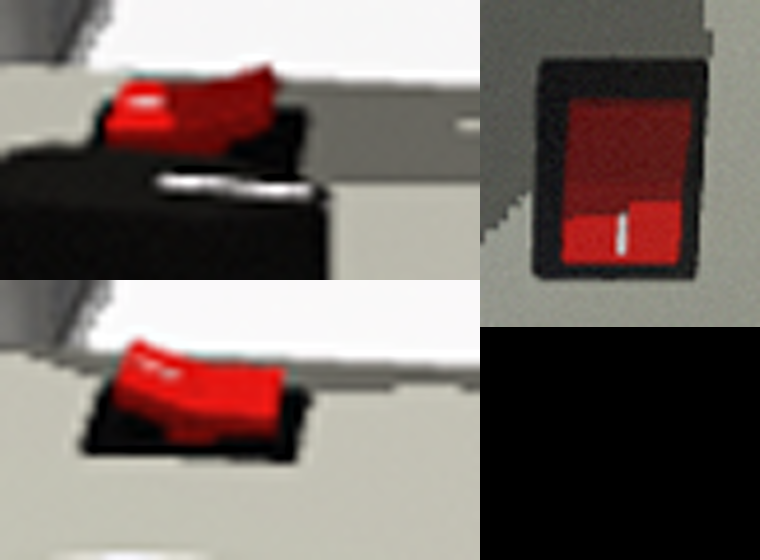

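```bash
python3 - <<'E'
from h import *
w=load('w8');s=load('sd8');f=lambda x,y:((x+.5)/4-.5+250,(y+.5)/4-.5+150)
print(tri([(w,f(293,416)),(s,(304.3,252.3))]),tri([(w,f(301,252)),(s,(323.7,253.6))]))
env.dwell(.5); print(env.get_force(),env.get_joint_velocities(),env.get_time_s())
job.sign_off()
E
```

```text
[0.5388387  0.17502943 0.13553329] [0.51570869 0.17918932 0.13598065]
[-0.03932399 -0.14358308  0.83015441] [-1.47475987e-03 -2.10211222e-03 -6.87537135e-05 -5.99659237e-04
  1.05737857e-03 -8.03654192e-04] 27.825
the job is handed in; nothing more can be done
```

The knob is back on the shaft and pushed home, turned down to the zero stop, and only after that was the transformer switched on. I handed the job in at 27.8 s with the gripper shut, empty and clear of everything.

- **Seating:** The knob slid on with its flat matched and stopped on the shoulder at the height I had predicted. Its top then measured 135.5–136 mm from two cameras, against 136 mm expected when fully home.
- **Zero:** Turning anticlockwise, the torque began to rise about where the stop should be, and I stopped at 0.33 N m. The nose now points 0.33 rad past the zero dot. The play is at most 0.35 rad, so the shaft should be within about 0.02 rad of zero. I inferred this, because the knob hides the shaft's flat.
- **Switch:** The press met its end stop at about 102.5 mm, against 102 mm expected. The pictures afterwards show the marked half down level and the other half raised.

No check failed. The gripper did turn about 0.2 rad further after the torque began to rise; I put this down to give in the grip and turned it back before letting go.

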